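# Check a pumpkin all round, then hold the turntable brake on

## Robot

A 6-joint arm with a two-finger parallel gripper is mounted at the origin on the work surface. World frame = base frame: x ahead of the robot, y to its left, z up, the work surface at z = 0. Lengths are in mm, angles in rad, forces in N, time in s.
With the tool pointing down it reaches from about 300 to 775 mm from the base axis. Payload 14.6 kg.
Tool frame: the origin (TCP) lies between the finger pads; the fingertips stand 8 mm ahead of it and the grasp point (between the pads) lies 11 mm behind it; z points along the fingers, y is the direction in which the jaws open and shut (so a half turn about z gives the same grasp; the last joint's range is limited). The gripper opens to 94 mm and grips with 3 to 60 N. Pads are 16 mm wide; open, the fingers measure 119 mm over their backs; the gripper's body (75 mm by 177 mm) begins 78 mm behind the grasp point.
Start: joints at [-1.292, 0.3, 1.521, -0, 1.321, -0.067], TCP at [186.415, -517.435, 213.446] pointing down, gripper open.
Joint ranges: [-3.03, 3.03], [-0.79, 2.21], [0.23, 2.52], [-1.04, 4.18], [0, 3.07], [-2.55, 2.55]. Speed limits (rad/s): [2.22, 2.22, 2.57, 3.14, 3.14, 3.14].

## Interface

Orientations are given as [roll, pitch, yaw] about the fixed x, y, z axes, in that order (R = Rz(yaw) Ry(pitch) Rx(roll)).
In Python, from cell import manip gives the robot as it stands. The module is installed in compiled form; this text tells all that it offers.
- The arm moves only by the tool send_rows, never from a script. Its argument "series" is a list that holds one entry, the list of rows, each a list of 5 numbers: the opening, from 0 (shut) to 1 (fully open), then the shift along the tool's x, y, z in mm, then the turn about the tool's z in degrees. In form: [[[gripper, dx, dy, dz, roll], ...]]. A call has 1 to 10 rows; each row is the pose to reach, as a shift and turn from the pose commanded when the call began, along the tool's axes at that moment; what a row does not reach only later rows make up. A row lasts 1/10 s, in which the tool goes at most 50 mm and 8.59 degrees, less where a joint would pass 70% of its speed; a pose out of reach is approached as far as the arm can. A call with a gripper value outside its range is refused whole. The fingers move at their own pace and stop on an object; "newtons" is the grip in N (left out, the last holds). Time passes only in rows, so rows that repeat a pose let the fingers close. It gives the time, the measured TCP pose, the force and the opening at its end, in the units of the state.
- manip.read_state(): the state, without advancing time (a new reading comes with each control period).
- manip.camera(name): name is "scene" or "side" or "wrist"; returns a dict with "img" (384x512x3 uint8, red, green, blue), "vfov" (degrees; the focal length in pixels is half the picture's height over the tangent of half this angle, whatever the lens; pixels are square), "cx", "cy" (the principal point, pixels), "pose" (4x4, takes a point from camera to world coordinates); the wrist camera has in their place "T_tool_cam" (4x4, takes a point from camera to tool coordinates, whose origin is the TCP and whose axes are the flange's). Camera axes: x right, y down, z forward; pixel columns grow to the right and rows downward; lengths in mm; the calibration is good to about 2 mm. A picture is of the moment at which its call begins: read the wrist's pose just before it. There is no depth.
- manip.sign_off(): hands the job in, once; it reports no verdict.
Trained networks look in a picture, given as the dict that the camera call returned (one of the last four; its "shot" number tells which), for a name from the list of things; names that differ only in an ending like _2 or _b are one class to them, and where a whole thing is asked for, a point or a joint stands for the part that bears it (a point fixed in the world has none). Each returns a list of dicts, best first, with "conf" (0 to 1); they miss things now and then, are a little off and sometimes report something else, mostly with a low value. They report only what shows in the picture. A call takes as long as a camera call.
- manip.find_in(target, picture): "rect" ([left, top, width, height] in pixels, round what is visible of it).
- manip.silhouettes(target, picture): "pixels" (384x512 bool, what is visible of it) and "rect" ([left, top, width, height] in pixels, round what is visible of it).
The state is a dict: "clock": time; "joints": joint angles; "qd": joint speeds; "effort": joint torques, N m; "eef_pos": TCP position; "eef_rot": TCP orientation; "wrist_force": force on the tool from outside, world axes, zero at the start; "moment": the same for the moment, N m; "finger_gap": finger opening in mm.
Only numpy, scipy, OpenCV 4.12 (cv2) and the standard library are available. Lean on these libraries where they do the work, as an engineer would, in place of code of your own. Each camera call takes 0.05 s, during which the arm holds its last target. There are 200 camera calls.

## Task

Turn the pumpkin's turntable by hand once right round, either way, until its red knob is back at the green index post (a whole turn, not there and back). Only then push the red bar of the spring-return brake lever down past its first two notches to the third, the one with the red line, and hold it there: finish with the fingers still holding the lever at the third notch, because it springs back up when let go. Leave the turntable at its mark and do not disturb the things standing about.

Things in the scene. Friction and masses are not known exactly. Their poses are not given: they have to be found in the camera images.
- stand: Grey base plate of the carving stand, bolted down, 15 mm thick. Origin: on the table surface, on the turntable's vertical axis; z up, x and y along the plate's edges. The brake stands on its -y side: blue housing 160 mm high, x 70 to 160, y -187 to -233 mm, the lever coming out of its -x face.
- index_post (a point): Top of the green index post, 45 mm above the table, 131 mm from the turntable's axis in the stand's -x.
- turntable (a joint): Turntable angle, rad, counter-clockwise from above, unwrapped, no stops: near 0 at the start (knob at the index post), near +6.28 or -6.28 after a whole turn. Wooden disc 230 mm wide, top 45 mm above the table, a pumpkin fixed on its centre (82 mm wide, stem top 113 mm above the table). Needs about 1.5 N at the knob; stays where it is left.
- knob_grip (a point): Grip point of the red knob: vertical cylinder 18 mm wide, 55 to 125 mm above the table, 90 mm from the turntable's axis. The point is on the knob's axis, 105 mm above the table. The knob spins freely about its own axis, so it can be pinched from above and led round a circle without turning the gripper.
- brake (a joint): Brake lever angle, rad: 0 at rest, growing as the bar is pressed down. Notches at 0.16, 0.32 and 0.48 (third), hard stop at 0.66; ridges at 0.08, 0.24, 0.40 and 0.56. Clicking over the ridges takes about 7, 8, 10 and 11 N in turn, with dips to about 1, 3 and 4 N just past them; holding at the third notch takes 4 to 10 N. No notch holds it: it springs back when let go.
- brake_bar: Red roller (turns about its axis) at the lever's end, 20 mm thick, 50 mm long, level along the stand's y; origin at its centre, 210 mm from the turntable's axis in the stand's -y and 42 mm in -x (at rest and at the third notch). Height of its centre above the table: 139 mm at rest, 120, 100 and 81 mm at notches 1, 2, 3; 61 mm at the stop. Press it from above.
- brake_pivot (a point): Pivot of the brake lever, 110 mm above the table; the bar's centre swings about it at 120 mm radius, on its -x side. The aluminium plate beside the lever (on its -y side, up to 140 mm high, ending 60 mm short of the bar's centre) has two black lines and a red one: where the lever lies at notches 1, 2 and 3.
- tealight: small white LED tea light, 38 mm wide, 22 mm high, standing on the stand's base plate between turntable and blue housing. Leave it alone.
- tape_roll: purple roll of tape lying flat, 90 mm wide, 20 mm high. Leave it alone.
- orange_cup: orange plastic cup, 80 mm wide, 95 mm high. Leave it alone.
- small_pumpkin: loose small pumpkin, 90 mm wide, 70 mm high. Leave it alone.
- soap_bottle: white soap bottle, 64 mm wide, 160 mm high. Leave it alone.
- spoon: steel spoon with a wooden handle, lying flat. Leave it alone.
- carving_tool: carving tool with an orange handle, lying flat. Leave it alone.

How it is judged (in metres and radians):
On the way, in this order (a step that is already met when the one before it is completed fails the run):
1. the turntable has been turned half way round, with the brake off ((value of joint turntable above 3 rad or value of joint turntable below -3 rad) and value of joint brake below 0.1 rad), for 0.1 s.
2. it has gone once right round and the knob is back at the index post ((value of joint turntable between 6.11319 and 6.45319 rad or value of joint turntable between -6.45319 and -6.11319 rad)), for 0.2 s.
3. the fingers press the brake lever to its third notch (value of joint brake between 0.4 and 0.56 rad and contact force between the fingers and brake_bar above 1.5 N and (value of joint turntable between 6.11319 and 6.45319 rad or value of joint turntable between -6.45319 and -6.11319 rad)), for 0.3 s.
At the end, for the whole second after the job is handed in: Through the last second the fingers press on the brake bar (more than 1.5 N) and hold the lever at its third notch (0.40 to 0.56 rad), and the turntable rests one whole turn from where it began, its knob within 0.17 rad (10 degrees) of the index post (all of step 3 and velocity of joint turntable between -0.1 and 0.1 rad/s); the arm keeps its last pose, push and grip.
It fails at once if the brake lever is pushed (beyond 0.2 rad) while the turntable is not yet back at its mark after a whole turn (value of joint brake above 0.2 rad and not (value of joint turntable between 6.11319 and 6.45319 rad or value of joint turntable between -6.45319 and -6.11319 rad)).
It fails at once if a thing standing about is moved by more than 40 mm (distance of any of tealight, tape_roll, orange_cup, small_pumpkin, soap_bottle, spoon, carving_tool from where it was at the start of the episode above 0.04 m).
It also fails if it takes over 64 s, if anything falls off the work surface, if the arm or the gripper's body presses on something with over 40 N, if the wrist force passes 120 N, or if a joint passes its speed limit or range.

## Working session

There is one attempt and no reset: what is moved stays moved. The work goes in short steps, Python scripts to look and compute and a tool call to move; the robot and the scene stay as the last step left them, time stands still between calls to the robot, and variables do not carry over. Pictures are saved under pics/ and viewed, about 8 in all and at most 12, crops included, and the job is handed in when it is done.

Besides the shell and the picture viewer there is one more tool, called after "Call:" as name([rows], argument=value, ...), one row to a line, values as JSON. send_rows: Moves the arm, as the interface text tells. Its arguments: {"type":"object","properties":{"series":{"type":"array"},"newtons":{"type":"number"}},"required":["series"]}

```bash
mkdir -p pics
python3 - <<'E'
from cell import manip
import cv2, numpy as np
s=manip.read_state(); print({k:np.round(v,3).tolist() for k,v in s.items()})
ims=[]
for n in ("scene","side"):
    p=manip.camera(n); ims.append(p["img"]); print(n,p["vfov"],p["cx"],p["cy"],np.round(p["pose"],3).tolist())
    for t in ("knob_grip","index_post","brake_bar","turntable","stand","soap_bottle","orange_cup","small_pumpkin","tealight"):
        print(t,[(np.round(d["rect"]).tolist(),round(d["conf"],2)) for d in manip.find_in(t,p)[:2]])
    cv2.imwrite(f"pics/{n}.png",cv2.resize(p["img"][:,:,::-1],(800,600)))
E
```

```text
{'clock': 0.0, 'joints': [-1.292, 0.3, 1.522, 0.0, 1.321, -0.067], 'qd': [0.001, -0.001, 0.001, 0.002, -0.001, 0.001], 'effort': [0.004, -53.18, -35.273, 0.071, 0.024, -0.0], 'eef_pos': [186.36, -517.194, 212.878], 'eef_rot': [-3.14, -0.0, 0.346], 'wrist_force': [0.525, -0.289, -0.266], 'moment': [-0.034, 0.007, 0.036], 'finger_gap': 93.797}
scene 45.8769504139241 250.4098887418044 192.64922861935534 [[-0.857, 0.406, -0.317, 960.332], [0.516, 0.664, -0.542, 780.249], [-0.009, -0.628, -0.778, 1186.725], [0.0, 0.0, 0.0, 1.0]]
knob_grip [([261.0, 187.0, 7.0, 14.0], 0.68)]
index_post [([151.0, 151.0, 155.0, 130.0], 0.9)]
brake_bar [([199.0, 155.0, 14.0, 8.0], 0.5)]
turntable [([210.0, 187.0, 71.0, 66.0], 0.88)]
stand [([150.0, 151.0, 154.0, 128.0], 0.71)]
soap_bottle [([152.0, 111.0, 21.0, 37.0], 0.62)]
orange_cup [([350.0, 262.0, 31.0, 37.0], 0.84)]
small_pumpkin [([307.0, 297.0, 32.0, 34.0], 0.66)]
tealight []
side 44.617921690930004 260.14188895936763 188.87470135802823 [[-0.899, -0.304, 0.316, 106.4], [-0.438, 0.654, -0.617, 808.447], [-0.019, -0.693, -0.721, 1048.746], [0.0, 0.0, 0.0, 1.0]]
knob_grip [([263.0, 193.0, 6.0, 24.0], 0.56)]
index_post [([175.0, 124.0, 120.0, 142.0], 0.73)]
brake_bar [([348.0, 130.0, 25.0, 20.0], 0.41)]
turntable [([197.0, 184.0, 76.0, 63.0], 0.96)]
stand [([173.0, 125.0, 119.0, 141.0], 0.9)]
soap_bottle [([278.0, 85.0, 17.0, 41.0], 0.81), ([172.0, 124.0, 121.0, 142.0], 0.38)]
orange_cup [([210.0, 321.0, 32.0, 46.0], 0.62)]
small_pumpkin [([154.0, 310.0, 38.0, 36.0], 0.79)]
tealight []
```

View pics/scene.png

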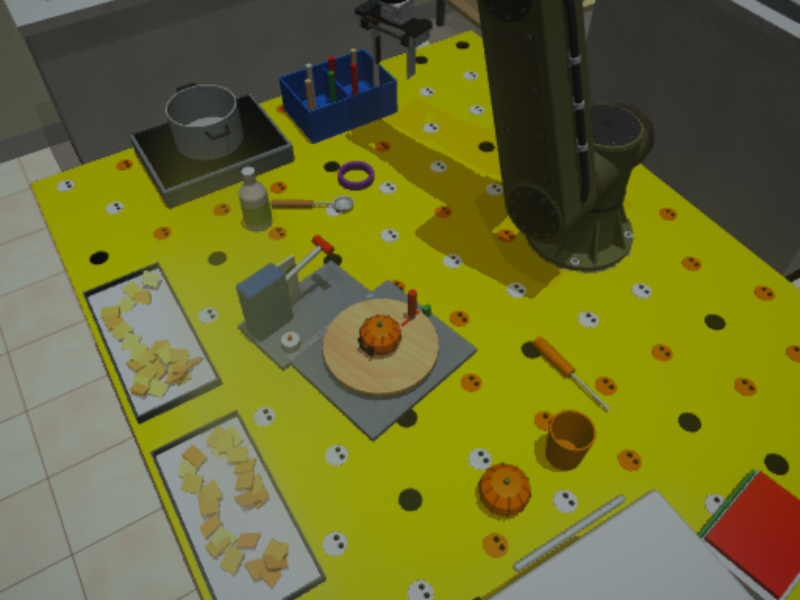

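View pics/side.png

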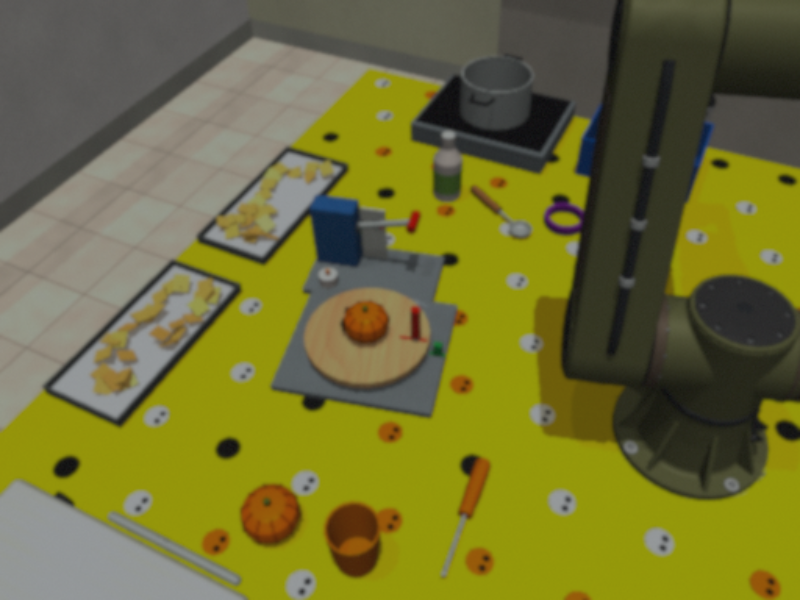

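```bash
cat > h.py <<'E'
import numpy as np
from scipy.optimize import least_squares
def proj(P,pose,vfov,cx,cy):
    f=192/np.tan(np.radians(vfov)/2); q=(np.asarray(P)-pose[:3,3])@pose[:3,:3]
    return np.c_[f*q[:,0]/q[:,2]+cx, f*q[:,1]/q[:,2]+cy]
E
python3 - <<'E'
from cell import manip
from h import *
L=np.array([[-90,0,125],[-131,0,45],[-42,-210,139],[0,0,113]],float)
k=1.5625
O={"scene":np.array([[412,292],[427,307],[322,244],[380,324]])/k,"side":np.array([[416,310],[437,346],[413,221],[366,304]])/k}
C={n:manip.camera(n) for n in O}
def W(v):
    c,s=np.cos(v[2]),np.sin(v[2]); return L@np.array([[c,s,0],[-s,c,0],[0,0,1]])+[v[0],v[1],0]
def r(v): return np.concatenate([(proj(W(v),C[n]["pose"],C[n]["vfov"],C[n]["cx"],C[n]["cy"])-O[n]).ravel() for n in O])
for y in (0,1.5,-1.5,3):
    b=least_squares(r,[500,0,y],x_scale=[100,100,1],loss="soft_l1"); print(b.cost,b.x)
    if b.cost<50: print(np.round(r(b.x).reshape(-1,2),1),np.round(W(b.x)))
for n in O:
    p=C[n]
    for t in ("knob_grip","brake_bar","tealight","turntable"):
        for d in manip.silhouettes(t,p)[:1]: 
            ys,xs=np.nonzero(d["pixels"]); print(n,t,d["conf"],xs.mean(),ys.mean(),xs.min(),xs.max(),ys.min(),ys.max())
E
```

```text
4.265648764482321 [5.68923494e+02 6.54642183e+01 2.34102694e-01]
[[ 0.2  0.3]
 [-0.8 -0.4]
 [ 0.1  0.3]
 [-0.6 -1.1]
 [-0.4  0.4]
 [ 0.8 -1. ]
 [ 0.5  1. ]
 [-0.6  2.4]] [[ 481.   45.  125.]
 [ 441.   35.   45.]
 [ 577. -149.  139.]
 [ 569.   65.  113.]]
4.2656487644823216 [5.68923494e+02 6.54642185e+01 2.34102694e-01]
[[ 0.2  0.3]
 [-0.8 -0.4]
 [ 0.1  0.3]
 [-0.6 -1.1]
 [-0.4  0.4]
 [ 0.8 -1. ]
 [ 0.5  1. ]
 [-0.6  2.4]] [[ 481.   45.  125.]
 [ 441.   35.   45.]
 [ 577. -149.  139.]
 [ 569.   65.  113.]]
4.2656487644822345 [5.68923494e+02 6.54642188e+01 2.34102696e-01]
[[ 0.2  0.3]
 [-0.8 -0.4]
 [ 0.1  0.3]
 [-0.6 -1.1]
 [-0.4  0.4]
 [ 0.8 -1. ]
 [ 0.5  1. ]
 [-0.6  2.4]] [[ 481.   45.  125.]
 [ 441.   35.   45.]
 [ 577. -149.  139.]
 [ 569.   65.  113.]]
4.265648764482254 [5.68923494e+02 6.54642183e+01 2.34102694e-01]
[[ 0.2  0.3]
 [-0.8 -0.4]
 [ 0.1  0.3]
 [-0.6 -1.1]
 [-0.4  0.4]
 [ 0.8 -1. ]
 [ 0.5  1. ]
 [-0.6  2.4]] [[ 481.   45.  125.]
 [ 441.   35.   45.]
 [ 577. -149.  139.]
 [ 569.   65.  113.]]
scene knob_grip 0.6 263.4175824175824 192.83516483516485 261 266 185 201
scene brake_bar 0.59 206.21052631578948 155.73684210526315 200 213 150 162
scene tealight 0.61 185.66666666666666 218.4962962962963 180 191 212 225
scene turntable 0.83 243.51378579003182 221.5548780487805 207 280 185 253
side knob_grip 0.52 266.0 205.58139534883722 263 269 196 216
side tealight 0.7 234.8431654676259 215.52541966426858 195 275 184 247
side turntable 0.66 234.94116222760292 215.56440677966103 195 275 184 247
```

Call:
send_rows([
  [[1, 47, -43, 0, 0.6], [1, 94, -86, 0, 1.3], [1, 140, -129, 0, 1.9], [1, 187, -172, 0, 2.6], [1, 234, -215, 0, 3.2], [1, 281, -258, 0, 3.8], [1, 328, -301, 0, 4.5], [1, 374, -343, 0, 5.1], [1, 421, -386, 0, 5.8], [1, 468, -429, 0, 6.4]],
])

```text
clock: 2.5
eef_pos: [419.1, -72.6, 213.8]
eef_rot: [3.141, -0.001, 0.234]
wrist_force: [0.4, -0.6, 1.0]
finger_gap: 94.0
```

Call:
send_rows([
  [[1, 0, 0, 0, 0]],
])

```text
clock: 2.6
eef_pos: [420.1, -70.2, 213.5]
eef_rot: [-3.141, -0.001, 0.24]
wrist_force: [-0.6, -0.8, 1.0]
finger_gap: 94.3
```

Run:
```python
from cell import manip
from h import *
import cv2
s=manip.read_state(); print({k:np.round(s[k],3).tolist() for k in ("clock","joints","eef_pos","eef_rot","wrist_force")})
p=manip.camera("wrist"); print(np.round(p["T_tool_cam"],3).tolist())
from scipy.spatial.transform import Rotation as R
T=np.eye(4);T[:3,:3]=R.from_euler("xyz",s["eef_rot"]).as_matrix();T[:3,3]=s["eef_pos"];T=T@p["T_tool_cam"]
c,q=np.cos(.234),np.sin(.234)
L=np.array([[-90,0,125],[-90,0,55],[-131,0,45],[-42,-210,139],[-42,-185,139],[0,0,113]],float)
Wd=L@np.array([[c,q,0],[-q,c,0],[0,0,1]])+[569,65.5,0]
print(np.round(proj(Wd,T,p["vfov"],p["cx"],p["cy"]),1))
im=p["img"][:,:,::-1].copy()
for u in proj(Wd,T,p["vfov"],p["cx"],p["cy"]): cv2.drawMarker(im,tuple(int(round(z)) for z in u),(255,0,255),0,8)
cv2.imwrite("pics/w1.png",cv2.resize(im,(800,600)))
```

```text
{'clock': 2.6, 'joints': [-0.252, 0.019, 1.847, 0.001, 1.276, 1.079], 'eef_pos': [420.077, -70.19, 213.522], 'eef_rot': [-3.141, -0.001, 0.24], 'wrist_force': [-0.619, -0.761, 1.002]}
[[-0.0, -0.961, -0.278, 81.855], [1.0, -0.0, 0.0, 0.871], [-0.0, -0.278, 0.961, -172.44], [0.0, 0.0, 0.0, 1.0]]
[[140.1 102.5]
 [164.6 103.8]
 [170.  141.2]
 [403.3  37.6]
 [370.4  37.4]
 [134.3 -14.4]]
```

View pics/w1.png

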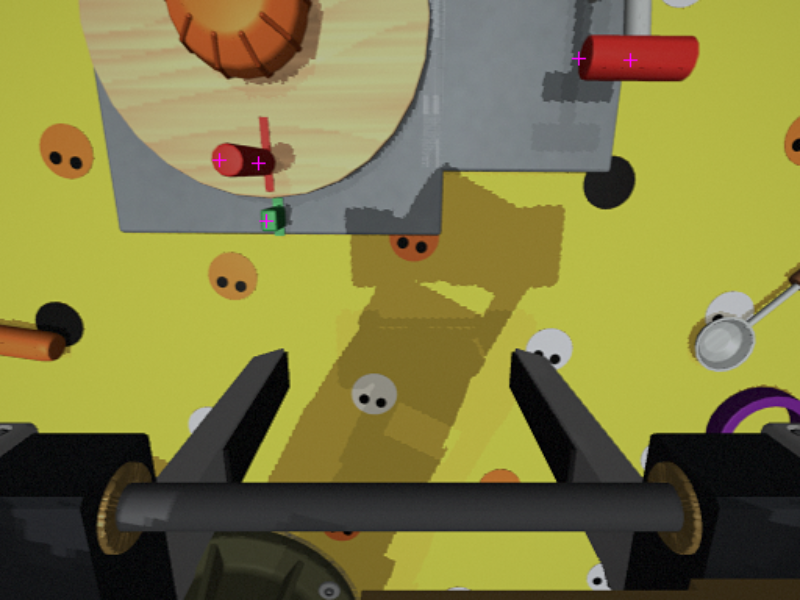

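Call:
send_rows([
  [[1, 29, -31, 10, 0], [1, 58, -62, 20, 0], [1, 86, -93, 30, 0], [1, 86, -93, 30, 0], [1, 86, -93, 30, 0]],
])

```text
clock: 3.15
eef_pos: [480.4, 35.1, 183.1]
eef_rot: [3.142, 0.001, 0.234]
wrist_force: [0.3, -0.8, -0.2]
finger_gap: 94.1
```

```bash
cat > look.py <<'E'
import sys
from cell import manip
from h import *
import cv2
from scipy.spatial.transform import Rotation as R
s=manip.read_state(); print({k:np.round(s[k],3).tolist() for k in ("clock","qd","eef_pos","eef_rot","wrist_force")})
p=manip.camera("wrist")
T=np.eye(4);T[:3,:3]=R.from_euler("xyz",s["eef_rot"]).as_matrix();T[:3,3]=s["eef_pos"];T=T@p["T_tool_cam"]
X0,Y0,A=[float(v) for v in sys.argv[2:5]]
c,q=np.cos(A),np.sin(A)
L=np.array([[-90,0,125],[-90,0,55],[-131,0,45],[-42,-210,139],[-42,-185,139],[0,0,113]],float)
Wd=L@np.array([[c,q,0],[-q,c,0],[0,0,1]])+[X0,Y0,0]
U=proj(Wd,T,p["vfov"],p["cx"],p["cy"]); print(np.round(U*1.5625))
im=cv2.resize(p["img"][:,:,::-1],(800,600))
for u in U*1.5625: cv2.drawMarker(im,tuple(int(round(z)) for z in u),(255,0,255),0,8)
cv2.imwrite(f"pics/{sys.argv[1]}.png",im)
np.savez(sys.argv[1],T=T,i=[p["vfov"],p["cx"],p["cy"]])
E
python3 look.py w2 569 65.5 .234
```

```text
{'clock': 3.15, 'qd': [-0.028, -0.026, 0.006, -0.002, 0.002, -0.002], 'eef_pos': [480.422, 35.065, 183.147], 'eef_rot': [3.142, 0.001, 0.234], 'wrist_force': [0.335, -0.826, -0.212]}
[[380. 324.]
 [384. 290.]
 [385. 342.]
 [822. 237.]
 [770. 237.]
 [379. 146.]]
```

View pics/w2.png

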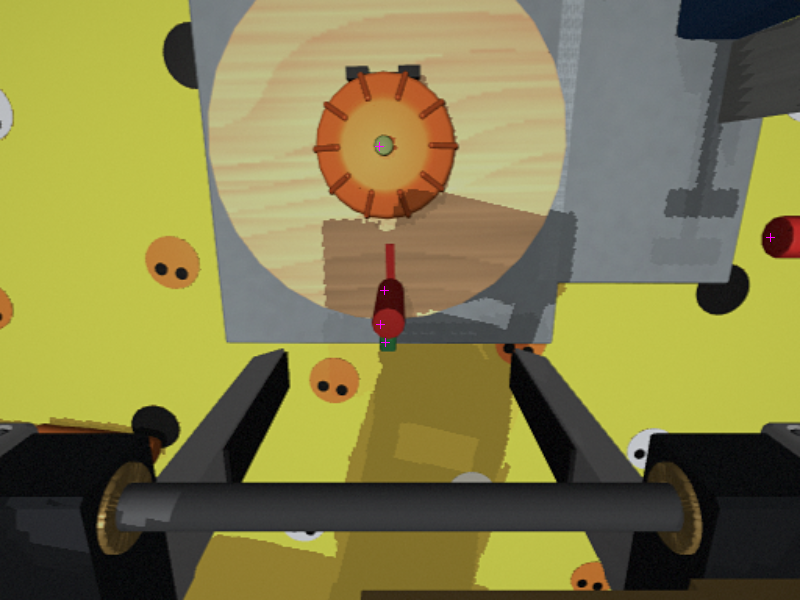

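Call:
send_rows([
  [[1, 4, -5, 0, 0], [1, 4, -5, 25, 0], [1, 4, -5, 55, 0], [1, 4, -5, 75, 0], [1, 4, -5, 89, 0], [1, 4, -5, 89, 0], [1, 4, -5, 89, 0], [1, 4, -5, 89, 0]],
])

```text
clock: 4.0
eef_pos: [483.9, 41.3, 95.6]
eef_rot: [3.141, -0.002, 0.234]
wrist_force: [-0.2, 0.6, 0.4]
finger_gap: 94.1
```

Call:
send_rows([
  [[0, 0, 0, 1, 0], [0, 0, 0, 1, 0], [0, 0, 0, 1, 0], [0, 0, 0, 1, 0], [0, 0, 0, 1, 0], [0, 0, 0, 1, 0], [0, 0, 0, 1, 0], [0, 0, 0, 1, 0], [0, 0, 0, 1, 0], [0, 0, 0, 1, 0]],
], newtons=15)

```text
clock: 5.0
eef_pos: [483.3, 41.7, 93.4]
eef_rot: [-3.142, 0.0, 0.234]
wrist_force: [-0.2, 0.2, 1.7]
finger_gap: 17.5
```

Call:
send_rows([
  [[0, 0, 0, 0, 0], [0, 0, 0, 0, 0]],
])

```text
clock: 5.2
eef_pos: [483.4, 41.6, 93.5]
eef_rot: [3.142, -0.0, 0.234]
wrist_force: [-0.4, 0.3, -0.8]
finger_gap: 17.6
```

```bash
python3 -c "
import numpy as np
for k in range(36,361,36): pass
a=np.radians(np.arange(0,361,10))
# knob stand pos = 90*(-cos a, -sin a) ccw; start (-90,0); tool x=stand x, tool y=-stand y
x=90-90*np.cos(a); y=90*np.sin(a)
for i in range(0,37): print(i*10, round(x[i],1), round(y[i],1))
"
```

```text
0 0.0 0.0
10 1.4 15.6
20 5.4 30.8
30 12.1 45.0
40 21.1 57.9
50 32.1 68.9
60 45.0 77.9
70 59.2 84.6
80 74.4 88.6
90 90.0 90.0
100 105.6 88.6
110 120.8 84.6
120 135.0 77.9
130 147.9 68.9
140 158.9 57.9
150 167.9 45.0
160 174.6 30.8
170 178.6 15.6
180 180.0 0.0
190 178.6 -15.6
200 174.6 -30.8
210 167.9 -45.0
220 158.9 -57.9
230 147.9 -68.9
240 135.0 -77.9
250 120.8 -84.6
260 105.6 -88.6
270 90.0 -90.0
280 74.4 -88.6
290 59.2 -84.6
300 45.0 -77.9
310 32.1 -68.9
320 21.1 -57.9
330 12.1 -45.0
340 5.4 -30.8
350 1.4 -15.6
360 0.0 -0.0
```

Call:
send_rows([
  [[0, 1.4, 15.6, 0, 0], [0, 5.4, 30.8, 0, 0], [0, 12.1, 45, 0, 0], [0, 12.1, 45, 0, 0], [0, 12.1, 45, 0, 0]],
])

```text
clock: 5.7
eef_pos: [506.7, 0.2, 93.6]
eef_rot: [-3.142, -0.002, 0.233]
wrist_force: [4.7, 3.0, -1.0]
finger_gap: 17.9
```

Call:
send_rows([
  [[0, 9, 12.9, 0, 0], [0, 20, 23.9, 0, 0], [0, 32.9, 32.9, 0, 0], [0, 47.1, 39.6, 0, 0], [0, 62.3, 43.6, 0, 0], [0, 77.9, 45, 0, 0], [0, 77.9, 45, 0, 0], [0, 77.9, 45, 0, 0]],
])

```text
clock: 6.5
eef_pos: [592.0, -23.1, 93.5]
eef_rot: [-3.138, 0.0, 0.235]
wrist_force: [-3.6, 16.5, 7.3]
finger_gap: 17.7
```

Call:
send_rows([
  [[0, 0, -3, 0, 0], [0, 0, -3, 0, 0], [0, 0, -3, 0, 0]],
])

```text
clock: 6.8
eef_pos: [591.4, -22.6, 93.6]
eef_rot: [3.141, -0.0, 0.234]
wrist_force: [0.9, -1.6, 2.6]
finger_gap: 17.8
```

Call:
send_rows([
  [[0, 15.6, -1.4, 0, 0], [0, 30.8, -5.4, 0, 0], [0, 45, -12.1, 0, 0], [0, 57.9, -21.1, 0, 0], [0, 68.9, -32.1, 0, 0], [0, 77.9, -45, 0, 0], [0, 84.6, -59.2, 0, 0], [0, 88.6, -74.4, 0, 0], [0, 90, -90, 0, 0], [0, 90, -90, 0, 0]],
])

```text
clock: 7.8
eef_pos: [656.7, 87.7, 93.6]
eef_rot: [-3.141, 0.003, 0.235]
wrist_force: [-7.6, -0.9, 7.2]
finger_gap: 17.3
```

Call:
send_rows([
  [[0, 0, 0, 0, 0], [0, 0, 0, 0, 0]],
])

```text
clock: 8.0
eef_pos: [657.1, 86.0, 93.6]
eef_rot: [-3.141, 0.002, 0.234]
wrist_force: [-6.9, -0.7, 6.5]
finger_gap: 17.8
```

Call:
send_rows([
  [[0, -2.7, -15.6, 0, 0], [0, -6.7, -30.8, 0, 0], [0, -13.4, -45, 0, 0], [0, -22.4, -57.9, 0, 0], [0, -33.4, -68.9, 0, 0], [0, -46.3, -77.9, 0, 0], [0, -60.5, -84.6, 0, 0], [0, -75.7, -88.6, 0, 0], [0, -91.3, -90, 0, 0], [0, -91.3, -90, 0, 0]],
])

```text
clock: 9.0
eef_pos: [546.4, 151.8, 93.6]
eef_rot: [3.14, 0.001, 0.234]
wrist_force: [1.1, -6.5, 1.0]
finger_gap: 17.5
```

Call:
send_rows([
  [[0, 0, 0, 0, 0], [0, 0, 0, 0, 0]],
])

```text
clock: 9.2
eef_pos: [547.5, 152.1, 93.6]
eef_rot: [3.14, 0.001, 0.234]
wrist_force: [1.0, -6.0, 2.1]
finger_gap: 17.7
```

Call:
send_rows([
  [[0, -15.6, 2.5, 0, 0], [0, -30.8, 6.5, 0, 0], [0, -44.8, 13.2, 0, 0], [0, -57.7, 22.2, 0, 0], [0, -68.7, 33.2, 0, 0], [0, -77.7, 46, 0, 0], [0, -84.3, 60.2, 0, 0], [0, -88.2, 75.4, 0, 0], [0, -89.5, 91, 0, 0], [0, -89.5, 91, 0, 0]],
])

```text
clock: 10.2
eef_pos: [482.1, 42.2, 93.6]
eef_rot: [3.141, -0.0, 0.233]
wrist_force: [1.9, 0.0, 2.7]
finger_gap: 17.6
```

Call:
send_rows([
  [[0, 0, 0, 0, 0], [0, 0, 0, 0, 0], [0, 0, 0, 0, 0], [0, 0, 0, 0, 0]],
])

```text
clock: 10.6
eef_pos: [481.8, 43.9, 93.5]
eef_rot: [-3.142, 0.001, 0.235]
wrist_force: [-0.9, -1.1, 6.1]
finger_gap: 17.7
```

Call:
send_rows([
  [[0.6, 0, 0, 0, 0], [0.6, 0, 0, 0, 0], [0.6, 0, 0, 0, 0], [0.6, 0, 0, 0, 0], [0.6, 0, 0, 0, 0], [0.6, 0, 0, -30, 0], [0.6, 0, 0, -70, 0], [0.6, 0, 0, -106, 0], [0.6, 0, 0, -106, 0], [0.6, 0, 0, -106, 0]],
])

```text
clock: 11.6
eef_pos: [482.1, 43.4, 199.6]
eef_rot: [3.141, -0.001, 0.234]
wrist_force: [-0.3, -0.0, -0.5]
finger_gap: 56.4
```

```bash
python3 look.py w3 569.4 64.2 .234
```

```text
{'clock': 11.6, 'qd': [0.0, 0.027, 0.027, 0.001, -0.008, 0.0], 'eef_pos': [482.145, 43.385, 199.569], 'eef_rot': [3.141, -0.001, 0.234], 'wrist_force': [-0.251, -0.039, -0.526]}
[[397. 321.]
 [397. 290.]
 [398. 339.]
 [810. 240.]
 [760. 240.]
 [397. 155.]]
```

View pics/w3.png

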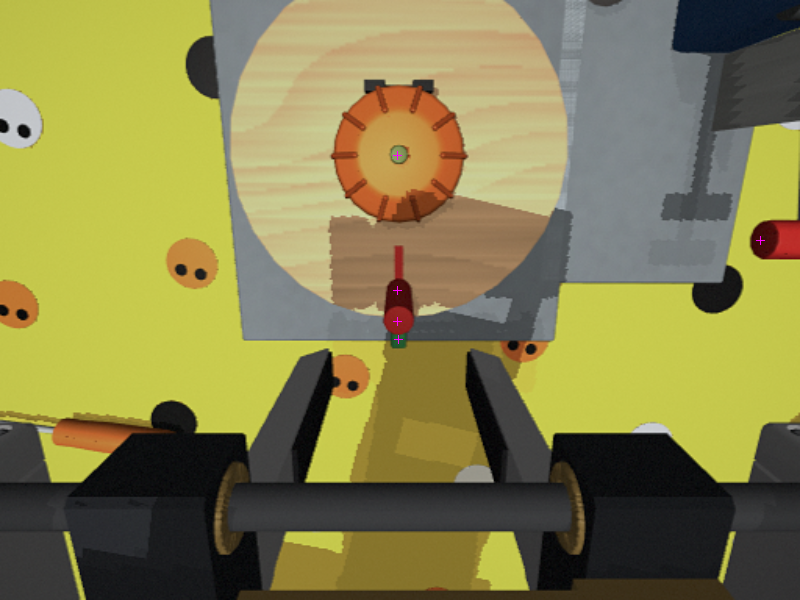

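Call:
send_rows([
  [[0, 10, 40, 0, 0], [0, 20, 80, 0, 0], [0, 30, 120, 0, 0], [0, 40, 165, 0, 0], [0, 47, 211, 0, 0], [0, 47, 211, 0, 0], [0, 47, 211, 20, 0], [0, 47, 211, 30, 0], [0, 47, 211, 30, 0], [0, 47, 211, 30, 0]],
])

```text
clock: 12.65
eef_pos: [576.7, -150.5, 169.4]
eef_rot: [-3.141, 0.0, 0.235]
wrist_force: [0.1, -0.1, 0.3]
finger_gap: 0.3
```

```bash
python3 look.py w4 569.4 64.2 .234
```

```text
{'clock': 12.65, 'qd': [-0.002, -0.014, -0.014, -0.001, 0.002, 0.0], 'eef_pos': [576.709, -150.47, 169.443], 'eef_rot': [-3.141, 0.0, 0.235], 'wrist_force': [0.148, -0.133, 0.299]}
[[  2. 422.]
 [ 88. 367.]
 [107. 414.]
 [396. 348.]
 [343. 348.]
 [-21. 250.]]
```

View pics/w4.png

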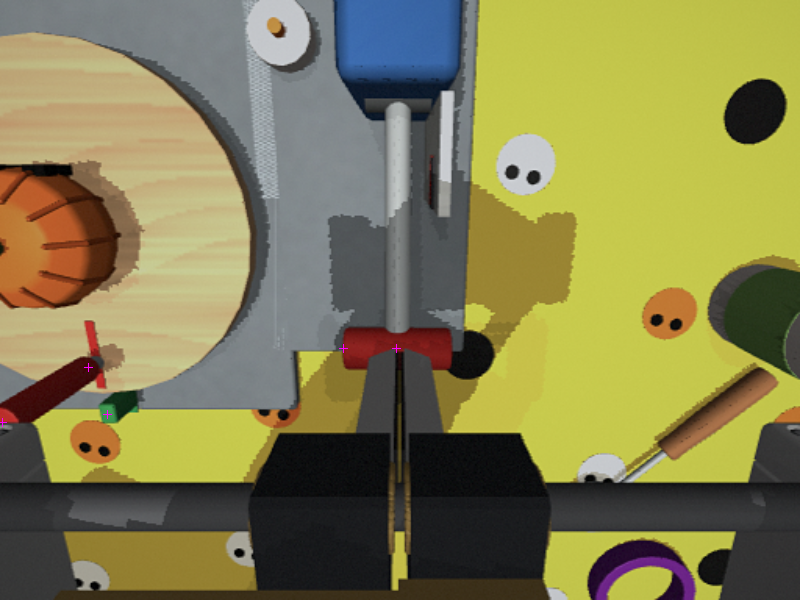

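Call:
send_rows([
  [[0, 0, 0, 5, 0], [0, 0, 0, 10, 0], [0, 0, 0, 14, 0], [0, 0, 0, 18, 0], [0, 0, 0, 22, 0], [0, 0, 0, 26, 0], [0, 0, 0, 30, 0], [0, 0, 0, 30, 0]],
])

```text
clock: 13.5
eef_pos: [576.9, -150.9, 139.5]
eef_rot: [3.141, -0.0, 0.234]
wrist_force: [-0.0, 0.9, 4.7]
finger_gap: 0.7
```

Call:
send_rows([
  [[0, 0, 0, 5, 0], [0, 0, 0, 10, 0], [0, 0, 0, 15, 0], [0, 0, 0, 20, 0], [0, 0, 0, 25, 0], [0, 0, 0, 30, 0], [0, 0, 0, 34, 0], [0, 0, 0, 38, 0], [0, 0, 0, 40.5, 0], [0, 0, 0, 40.5, 0]],
])

```text
clock: 14.5
eef_pos: [577.2, -150.9, 99.6]
eef_rot: [3.141, -0.001, 0.234]
wrist_force: [-0.4, 1.8, 9.3]
finger_gap: 0.4
```

Call:
send_rows([
  [[0, 0, 0, 0, 0], [0, 0, 0, 0, 0], [0, 0, 0, 0, 0], [0, 0, 0, 0, 0], [0, 0, 0, 0, 0]],
])

```text
clock: 15.0
eef_pos: [577.3, -150.9, 99.9]
eef_rot: [3.141, -0.002, 0.234]
wrist_force: [0.1, 2.5, 8.3]
finger_gap: 0.4
```

```bash
python3 look.py w5 569.4 64.2 .234
python3 - <<'E'
from cell import manip
import cv2,numpy as np
a=manip.camera("scene")["img"][130:260,130:310,::-1]; b=manip.camera("side")["img"][110:260,170:390,::-1]
f=lambda i:cv2.resize(i,(400,300),interpolation=cv2.INTER_CUBIC)
w=cv2.resize(cv2.imread("pics/w5.png"),(400,300))
cv2.imwrite("pics/end.png",np.vstack([np.hstack([f(a),f(b)]),np.hstack([w,w*0])]))
E
```

```text
{'clock': 15.0, 'qd': [-0.0, 0.001, -0.0, -0.0, 0.0, -0.001], 'eef_pos': [577.299, -150.924, 99.867], 'eef_rot': [3.141, -0.002, 0.234], 'wrist_force': [0.142, 2.481, 8.276]}
[[-149.  519.]
 [   1.  423.]
 [  33.  477.]
 [ 393.  428.]
 [ 317.  428.]
 [-194.  285.]]
```

View pics/end.png

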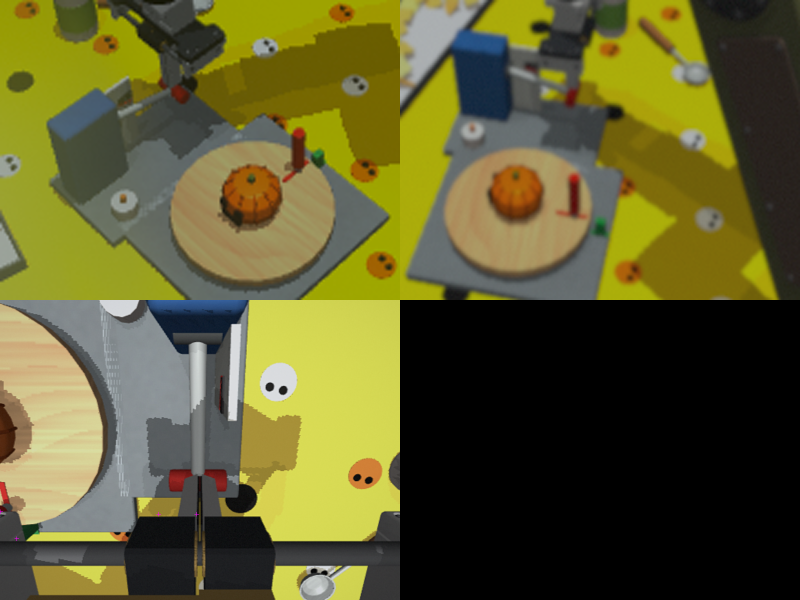

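```bash
python3 -c "
from cell import manip
print(manip.sign_off()); s=manip.read_state(); print(s['clock'],s['eef_pos'],s['wrist_force'])"
```

```text
the job is handed in; nothing more can be done
None
the job is handed in; nothing more can be done
```

I led the turntable once right round counter-clockwise by its knob and let go at the index post. I then pushed the brake bar with closed fingers past the first two notches to the third, and handed the job in with the fingers still holding it there.

**Last checks:**
- **Brake:** the fingertips are at about 92 mm, so the bar's centre is at about 82 mm, against 81 mm for the third notch. The push is a steady 8 N or so. The joint angle cannot be read directly; this height works out at about 0.47 rad.
- **Turntable:** in the wrist picture taken right after letting go, the knob was within about a pixel of where it should be. The final scene and side pictures still show it at the post.
- **Other things:** I saw no contact with the things standing about. The final crops show only some of them, so I did not check every one.

**What disagreed:** my first wrist pictures, taken while the arm was still settling, put the stand about 3 mm off. That gave up to 16 N of sideways force during the first quarter turn. I corrected the circle from the force readings. After that, the forces when I checked at each quarter stayed at about 10 N or less. The corrected position matched both the first camera fit and the later wrist picture.

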